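# Mount the sample plate on the fruit tester's two-pin bed

### The arm

A 6-joint arm with a two-finger parallel gripper is mounted at the origin on the work surface. World frame = base frame: x ahead of the robot, y to its left, z up, the work surface at z = 0. Lengths are in m, angles in rad, forces in N, time in s.
With the tool pointing down it reaches from about 0.375 to 0.825 m from the base axis. Payload 5.5 kg.
Tool frame: the origin (TCP) lies at the very end of the fingers, on their centre line; the grasp point (between the pads) lies 19 mm behind it (robot.hold_point_z is the distance from the TCP to the grasp point, in m); z points along the fingers, y is the line along which they close (so a half turn about z gives the same grasp; the last joint's range is limited). The gripper opens to 85 mm and grips with 20 to 120 N. Pads are 22 mm wide; open, the fingers measure 114 mm over their backs; the gripper's body (76 mm by 85 mm) begins 54 mm behind the grasp point. The pads swing forward as they close: fully open they stand 13 mm farther back than shut.
Start: joints at [1.193, 0.314, -0.047, 1.21, 0, 1.571], TCP at [0.221, 0.558, 0.231] pointing down, gripper open.
Joint ranges: [-2.67, 2.67], [-0.69, 1.73], [-1.03, 1.25], [-2.08, 2.16], [-1.42, 1.45], [-3.14, 3.14]. Speed limits (rad/s): [2.39, 2.39, 3.01, 3.14, 3.14, 3.14].

### API

Orientations are given as a rotation vector (axis times angle).
In Python, from workcell import robot gives the robot as it stands.
- The arm moves only by the tool arm_command, never from a script. Its argument "targets" is a list that holds one entry, the list of rows, each a list of 7 numbers: the turn, a rotation vector about the world's x, y, z as a fraction of full scale, then the shift along the world's x, y, z as a fraction of full scale, then the opening, from -1 (shut) to 1 (fully open). In form: [[[rx, ry, rz, tx, ty, tz, fingers], ...]]. A call has exactly 5 rows; each row is the pose to reach, as a shift and turn from the pose commanded when the call began, turning the shorter way round; what a row does not reach only later rows make up. Full scale, the value 1, is 0.15 m for a shift and 360 degrees for a turn. A row lasts 1/10 s, in which the tool goes at most 50 mm and 8.59 degrees, less where a joint would pass 70% of its speed; a pose out of reach is approached as far as the arm can. A call with a number of a shift or a turn outside -1 to 1 is refused whole. A call with a gripper value outside its range is refused whole. The fingers move at their own pace and stop on an object; the grip force is fixed at half the most. Time passes only in rows, so rows that repeat a pose let the fingers close, or fill a call up. It gives the time, the measured TCP pose, the force, the opening and the grip force at its end, in the units of the state.
- robot.sense(): the state, without advancing time (a new reading comes with each control period).
- robot.grab_frame(name): name is "scene" or "side" or "wrist"; returns the picture (420x560x3 uint8, red, green, blue); there is no depth.
- robot.camera_model(name): a dict with "mtx" (3x3 intrinsics, pixels), "camera_from_world" (4x4, takes a point from world to camera coordinates). Camera axes: x right, y down, z forward; pixel columns grow to the right and rows downward; lengths in m; the calibration is good to about 2 mm. The wrist camera is an equidistant fisheye: a pixel r from the principal point sees the ray r / f radians off the axis. A picture is of the moment at which its call begins: read the wrist's pose just before it. camera_model takes no time and is no camera call; for the wrist camera it gives the pose at the moment of the call.
- robot.hand_in(): hands the job in; it is judged then, once.
The state is a dict: "clock": time; "joints": joint angles; "dq": joint speeds; "tau": joint torques, N m; "eef_pos": TCP position; "orientation": TCP orientation; "wrist_force": force on the tool from outside, world axes, zero at the start; "torque": the same for the moment, N m; "opening": finger opening in m; "grip_force": force on a finger pad.
Only numpy, scipy, OpenCV 4.12 (cv2) and the standard library are available. Lean on these libraries where they do the work, as an engineer would, in place of code of your own. Each camera call takes 0.05 s, during which the arm holds its last target. There are 200 camera calls.

### The job

Lift the sample plate out of its bin, lay it down flat on the dark mat with its handle up and let go of it. Then take it again by its handle and, without forcing it, lower it level over both pins of the tester's bed (either way round) until it lies flat and fully home on the bed's two rest strips. Let go, and leave the other things on the counter where they are.

Things in the scene. Friction and masses are not known exactly. Their poses are not given: they have to be found in the camera images.
- plate: Bare aluminium sample plate, 0.3 to 0.52 kg: slab 100 mm (x) by 160 mm (y) by 8 mm (z), origin at the centre of its underside, z out of its top face. Two round 12 mm through holes at x = 0, y = +62 and -62 mm. It starts standing in the bin on its +x long edge, underside flat on the bin's back wall, leaning 12 degrees towards the robot with the bin, top face and handle away from the robot.
- plate_handle (a point): Middle of the top of the plate's handle: a fin on the middle of the top face, 14 mm thick (plate x), 60 mm long (plate y), standing 41 mm above the top face, 49 mm above the underside. Axes as the plate. In the bin the handle is below the rim, out of reach.
- plate_edge (a point): Middle of the plate's -x long edge, half-way through its 8 mm thickness; axes as the plate. It is the upper edge at the start: it and the 32 mm below it stand proud of the bin's rim and can be pinched across the thickness.
- bin: Fixed white plastic bin, deep, narrow, open above, about 80 x 184 x 90 mm; origin on the table under it, x towards its front wall (away from the robot), y along its length. The channel leans back 12 degrees: its up direction is (-0.208, 0, 0.978) in the bin's frame. Inside: 64 mm back to front, 176 mm long, 68 mm deep. The plate is out after 75 mm of lift along that direction.
- mat: Fixed dark rubber mat, 190 mm (x) by 230 mm (y), 3 mm thick, origin at the centre of its underside on the table.
- bed: Fixed bed of the tester, origin under its centre on the table: dark steel base 150 mm (x) by 190 mm (y) by 20 mm, and two aluminium rest strips along y at x = +50 and -50 mm, each 28 mm wide and 170 mm long, tops 28 mm above the table, on which the plate lies when home. A low steel bar between the strips carries two locating pins.
- bed_pins (a point): Point on the bed's centre line at the height of the pin tips, 46 mm above the table (18 mm above the strips); axes as the bed. The 10 mm upright pins, tips chamfered 1.2 mm, are at y = +62 and -62 mm (exact) from here, both at one x from -9 to +9 mm: the bar was clamped by hand there, does not move, and this x is not reported. It must be felt for or seen; the plate goes where the pins are.
- wash_bottle: Bystander, to be left alone: white plastic bottle, 60 mm diameter, 160 mm tall, origin at the centre of its underside.
- beaker: Bystander, to be left alone: clear open beaker, 72 mm diameter, 85 mm tall, origin at the centre of its underside.
- refractometer: Bystander, to be left alone: hand refractometer, a lying black and steel tube about 145 mm long, 28 mm thick, origin at the centre of its underside.
Mind the look-alikes: they are no part of the job. Of the things shaped like the plate, the aluminium one is meant.

How it is judged:
On the way:
1. the plate lies flat on the mat, handle up, released (angle between plate's own z axis and vertical below 0.1 rad and height (world z) of plate below 0.012 m and horizontal distance between plate and mat below 0.09 m and contact force between plate and the fingers below 0.1 N), for 0.2 s.
At the end, for the whole second after the job is handed in: The plate lies handle up on the bed's rest strips with both pins through its holes: underside within 2 mm of the strips' height, tilt under 0.03 rad, centre within 12 mm (bed x, set by the pins) and 5 mm (bed y) of the bed's, long axes within 0.06 rad, at rest and released (z of plate in the frame of bed between 0.026 and 0.03 m and x of plate in the frame of bed between -0.012 and 0.012 m and y of plate in the frame of bed between -0.005 and 0.005 m and angle between the y axis of plate and the y axis of bed, either way round below 0.06 rad and angle between plate's own z axis and vertical below 0.03 rad and linear speed of plate below 0.02 m/s and contact force between plate and the fingers below 0.1 N); the robot touches nothing.
It fails at once if the plate is forced: more than 60 N between it and the bed with its pins (contact force between plate and bed above 60 N).
It fails at once if another thing on the counter is shifted or knocked over by more than 30 mm (distance of any of wash_bottle, beaker, refractometer from where it was at the start of the episode above 0.03 m).
It also fails if it takes over 72 s, if anything falls off the work surface, if the arm or the gripper's body presses on something with over 40 N, if the wrist force passes 120 N, or if a joint passes its speed limit or range.

## Working session

There is one attempt and no reset: what is moved stays moved. The work goes in short steps, Python scripts to look and compute and a tool call to move; the robot and the scene stay as the last step left them, time stands still between calls to the robot, and variables do not carry over. Pictures are saved under pics/ and viewed, at most 10 in all, crops included, and the job is handed in when it is done.

Besides the shell and the picture viewer there is one more tool, called after "Emit:" by a JSON object that holds its "fn" and its "kwargs", one argument or row to a line. arm_command: Moves the arm, as the interface text tells. Its arguments: {"type":"object","properties":{"targets":{"type":"array","items":{"type":"array","items":{"type":"array","items":{"type":"number"}}}}},"required":["targets"]}

```bash
mkdir -p pics; ls; python3 - <<'E'
from workcell import robot
import cv2, numpy as np
for n in ("scene","side"):
    im=robot.grab_frame(n); cv2.imwrite(f"pics/{n}0.png",im[:,:,::-1])
    m=robot.camera_model(n); np.set_printoptions(precision=4,suppress=True); print(n,m["mtx"],m["camera_from_world"])
s=robot.sense(); print(s, robot.hold_point_z)
E
```

```text
pics
scene [[402.1133   0.     278.3214]
 [  0.     402.1133 208.0331]
 [  0.       0.       1.    ]] [[ 0.7785  0.6276 -0.0062 -0.4999]
 [ 0.4131 -0.5197 -0.7478 -0.0883]
 [-0.4726  0.5796 -0.6639  1.57  ]
 [ 0.      0.      0.      1.    ]]
side [[496.4427   0.     281.0805]
 [  0.     496.4427 212.5068]
 [  0.       0.       1.    ]] [[ 0.8223 -0.5689  0.0121 -0.3522]
 [-0.4195 -0.6205 -0.6626  0.3651]
 [ 0.3845  0.5398 -0.7489  1.3677]
 [ 0.      0.      0.      1.    ]]
{'clock': 0.1, 'joints': array([ 1.193 ,  0.3142, -0.0479,  1.2102,  0.    ,  1.5708]), 'dq': array([-0.0006, -0.0027,  0.0023, -0.0013, -0.0019,  0.0001]), 'tau': array([ -0.0006, -54.0768,  34.054 ,   0.0112,  -0.0001,  -0.    ]), 'eef_pos': array([0.2211, 0.5572, 0.2305]), 'orientation': array([-0.5898, -3.0854,  0.0024]), 'wrist_force': array([ 0.512 , -0.5919,  0.2939]), 'torque': array([0.0454, 0.0248, 0.0086]), 'grip_force': 0.0, 'opening': 0.08553527779730118} 0.0187
```

View pics/scene0.png

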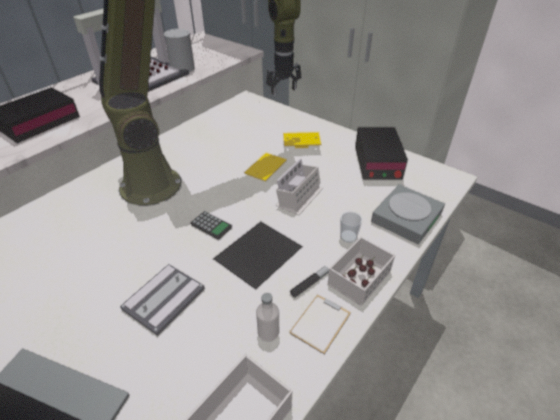

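View pics/side0.png

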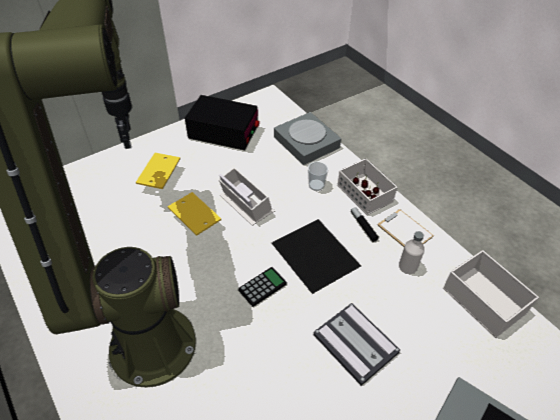

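The scene shows the bin with the plate in it at scene (298,186) / side (245,195), the mat at scene (258,254) / side (316,255) and the bed at scene (163,297) / side (357,343). Things that could be taken for the plate are the two yellow plates (scene (267,166) and (302,139)) and the bright plate in the bin at scene (298,186). The aluminium plate in the bin fits the description, and I'll check it in a close crop.

```bash
python3 - <<'E'
import cv2, numpy as np
a=cv2.imread("pics/scene0.png"); b=cv2.imread("pics/side0.png")
c=lambda im,x,y,w=100,h=75: cv2.resize(im[y:y+h,x:x+w],(400,300),interpolation=cv2.INTER_CUBIC)
cv2.imwrite("pics/comp.png",np.vstack([np.hstack([c(a,250,150),c(b,200,155)]),np.hstack([c(a,113,260),c(b,307,303)])]))
E
```

```text
(no output)
```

View pics/comp.png

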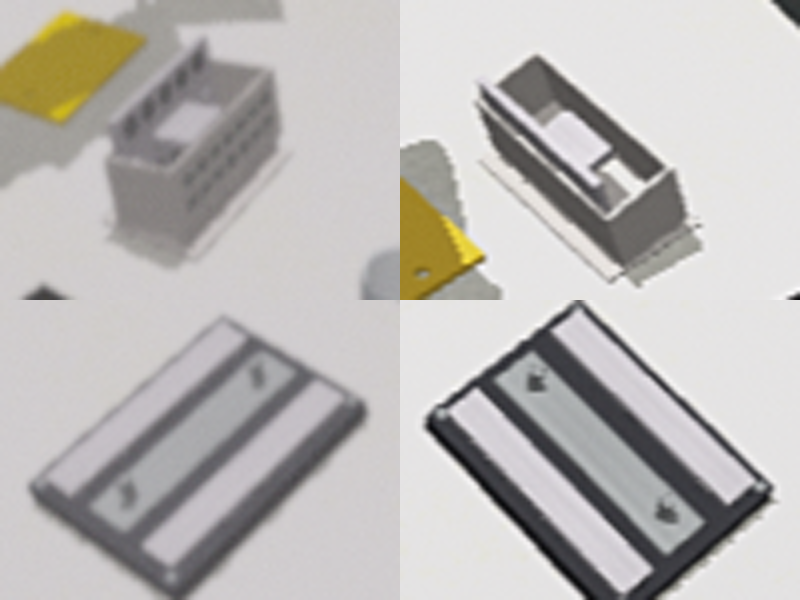

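The crop shows the bare metal plate with its fin in the bin: upper edge from (302,160) to (279,181) in the scene picture, and (220,175) to (251,202) in the side one. The bed and its two dark pins also show clearly.

```bash
cat > h.py <<'E'
import numpy as np, cv2
from scipy.optimize import least_squares
from scipy.spatial.transform import Rotation as R
from workcell import robot
np.set_printoptions(precision=4,suppress=True)
def proj(m,P):
    T=m["camera_from_world"]; c=np.atleast_2d(P)@T[:3,:3].T+T[:3,3]; p=c@m["mtx"].T
    return p[:,:2]/p[:,2:]
def back(m,px,z):
    T=m["camera_from_world"]; px=np.atleast_2d(px)
    d=np.c_[px,np.ones(len(px))]@np.linalg.inv(m["mtx"]).T@T[:3,:3]; o=-T[:3,:3].T@T[:3,3]
    return o+d*((z-o[2])/d[:,2])[:,None]
def tri(a,pa,b,pb):
    f=lambda X: np.r_[proj(a,X)[0]-pa,proj(b,X)[0]-pb]
    r=least_squares(f,[.5,.2,.1]); return r.x,r.fun
def fit(views,model,x0):  # planar pose (x,y,yaw); views: [(cam,pix,idx)]
    def f(q):
        c,s=np.cos(q[2]),np.sin(q[2]); P=model@np.array([[c,s,0],[-s,c,0],[0,0,1]])+[q[0],q[1],0]
        return np.concatenate([(proj(m,P[i])-p).ravel() for m,p,i in views])
    r=least_squares(f,x0,loss="soft_l1"); return r.x,r.fun
E
python3 - <<'E'
from h import *
A=robot.camera_model("scene");B=robot.camera_model("side")
sc=lambda p,o: np.array(p,float)/4+o
# plate edge ends (+y, -y)
for pa,pb in (((207,42),(82,80)),((116,124),(204,187))):
    print("edge",*tri(A,sc(pa,(250,150)),B,sc(pb,(200,155))))
# bin bottom front corners on the table (-y front ), scene & side
print("bin front -y",back(A,sc((187,258),(250,150)),0),back(B,sc((222,272),(200,155)),0), "-y back", back(A,sc((112,232),(250,150)),0))
# bed strips
oa=np.array((113,260));ob=np.array((307,303))
pa=sc([(45,175),(222,20),(250,40),(75,197),(145,245),(310,80),(352,102),(178,267)],oa)
pb=sc([(150,28),(178,5),(365,187),(335,205),(42,108),(75,88),(255,275),(220,298)],ob)
print(back(A,pa,.028)[:,:2]);print(back(B,pb,.028)[:,:2])
# pins tips
for a,b in (((262,62),(137,70)),((127,185),(265,205))): print("pin",back(A,sc(a,oa),.046),back(B,sc(b,ob),.046))
for n,m,o in (("scene",A,(200,215,310,290)),("side",B,(265,210,370,300))):
    g=cv2.imread(f"pics/{n}0.png",0)[o[1]:o[3],o[0]:o[2]]
    c=max(cv2.findContours((g<60).astype(np.uint8),0,2)[0],key=cv2.contourArea)
    p=cv2.approxPolyDP(c,4,True)[:,0]+o[:2]; P=back(m,p.astype(float),.003)
    print("mat",P[:,:2],P.mean(0))
E
```

```text
edge [0.4453 0.3856 0.0992] [-0.0543  0.0854 -0.0255 -0.087 ]
edge [0.4631 0.2235 0.105 ] [-0.5989  0.8983 -0.3196 -0.9313]
bin front -y [[0.5484 0.2214 0.    ]] [[0.4714 0.2131 0.    ]] -y back [[ 0.4738  0.2069 -0.    ]]
[[ 0.4104 -0.3996]
 [ 0.3965 -0.2305]
 [ 0.4285 -0.2301]
 [ 0.4421 -0.3975]
 [ 0.5109 -0.391 ]
 [ 0.4927 -0.2273]
 [ 0.5318 -0.2218]
 [ 0.5418 -0.3878]]
[[ 0.4934 -0.2232]
 [ 0.5221 -0.22  ]
 [ 0.5354 -0.3992]
 [ 0.5098 -0.3973]
 [ 0.3914 -0.2298]
 [ 0.4197 -0.2306]
 [ 0.433  -0.4038]
 [ 0.4039 -0.4027]]
pin [[ 0.4655 -0.246   0.046 ]] [[ 0.4565 -0.2508  0.046 ]]
pin [[ 0.4756 -0.3741  0.046 ]] [[ 0.463  -0.3758  0.046 ]]
mat [[ 0.7562 -0.0345]] [ 0.7562 -0.0345  0.003 ]
mat [[ 0.6515  0.1041]
 [ 0.4684  0.1097]
 [ 0.4637 -0.1112]
 [ 0.6422 -0.1179]] [ 0.5565 -0.0038  0.003 ]
```

```bash
cat >> h.py <<'E'
def tool(z,y):  # rotation from tool z dir, closing dir y
    z=np.array(z,float)/np.linalg.norm(z); y=np.array(y,float); y-=z*(y@z); y/=np.linalg.norm(y)
    return R.from_matrix(np.c_[np.cross(y,z),y,z])
def go(pos,Rt):   # the row fractions that lead from the present pose to the target, both closings
    s=robot.sense(); R0=R.from_rotvec(s["orientation"])
    for k in (0,1):
        t=(Rt*R.from_rotvec([0,0,np.pi*k])*R0.inv()).as_rotvec()
        print("turn deg",np.degrees(np.linalg.norm(t)).round(1),"row",(t/(2*np.pi)).round(4),((np.array(pos)-s["eef_pos"])/.15).round(3))
    print("j",s["joints"],"pos",s["eef_pos"],"F",s["wrist_force"],"open",s["opening"],"t",s["clock"])
E
cat > bin.py <<'E'
from h import *
Y=R.from_euler("z",0.11)  # bin yaw
U=Y.apply([-.208,0,.978]); N=Y.apply([.978,0,.208]); E=np.array([.454,.305,.103])
E
python3 - <<'E'
from bin import *
s=robot.sense(); print(R.from_rotvec(s["orientation"]).as_matrix())
go(E+.15*U,tool(-U,N))
E
```

```text
[[-0.9295  0.3688 -0.0006]
 [ 0.3688  0.9295 -0.0014]
 [ 0.     -0.0015 -1.    ]]
turn deg 63.1 row [ 0.0214 -0.0281 -0.1717] [ 1.346 -1.704  0.128]
turn deg 118.3 row [-0.0316 -0.0241  0.3262] [ 1.346 -1.704  0.128]
j [ 1.193   0.3142 -0.0479  1.2102  0.      1.5708] pos [0.2211 0.5572 0.2305] F [ 0.512  -0.5919  0.2939] open 0.08553527779730118 t 0.1
```

Emit:
{"fn": "arm_command", "kwargs": {
  "targets": [
    [[0.004,-0.005,-0.034,0.27,-0.34,0.2,1],[0.008,-0.01,-0.064,0.5,-0.65,0.3,1],[0.012,-0.014,-0.09,0.75,-0.95,0.3,1],[0.014,-0.018,-0.11,0.9,-1,0.3,1],[0.014,-0.018,-0.115,1,-1,0.3,1]]
  ]
}}

```text
clock: 0.6
eef_pos: [0.3731, 0.4044, 0.2771]
orientation: [1.604, 2.586, 0.162]
wrist_force: [0.2, 0.7, 0.2]
opening: 0.0857
grip_force: 0.0
```

```bash
python3 -c "
from bin import *
go(E+.15*U,tool(-U,N))"
```

```text
turn deg 20.4 row [ 0.0068 -0.0096 -0.0553] [ 0.333 -0.685 -0.182]
turn deg 160.1 row [-0.0769 -0.0169  0.4377] [ 0.333 -0.685 -0.182]
j [ 0.8727  0.1006 -0.2176  1.1338 -0.0782  1.9784] pos [0.3731 0.4044 0.2771] F [0.184  0.6654 0.2299] open 0.08571841119899797 t 0.6
```

Emit:
{"fn": "arm_command", "kwargs": {
  "targets": [
    [[0.003,-0.004,-0.024,0.16,-0.33,-0.08,1],[0.0068,-0.0096,-0.05,0.333,-0.6,-0.16,1],[0.0068,-0.0096,-0.0553,0.333,-0.685,-0.182,1],[0.0068,-0.0096,-0.0553,0.333,-0.685,-0.182,1],[0.0068,-0.0096,-0.0553,0.333,-0.685,-0.182,1]]
  ]
}}

```text
clock: 1.1
eef_pos: [0.4211, 0.3053, 0.2492]
orientation: [1.987, 2.241, 0.234]
wrist_force: [-0.9, 1.1, 0.3]
opening: 0.0855
grip_force: 0.0
```

```bash
python3 - <<'E'
from bin import *
s=robot.sense(); m=robot.camera_model("wrist"); im=robot.grab_frame("wrist")
cv2.imwrite("pics/w1.png",im[:,:,::-1]); np.savez("w1.npz",T=m["camera_from_world"],K=m["mtx"])
print(s["joints"],s["eef_pos"],m["mtx"]); T=m["camera_from_world"]; print("cam pos",-T[:3,:3].T@T[:3,3],"axis",T[2,:3])
E
```

```text
[ 0.6989  0.0056 -0.3929  0.9975 -0.1127  2.1398] [0.4211 0.3053 0.2492] [[325.1923   0.     276.441 ]
 [  0.     325.1923 206.7839]
 [  0.       0.       1.    ]]
cam pos [0.3835 0.3699 0.3891] axis [ 0.2282 -0.2445 -0.9424]
```

View pics/w1.png

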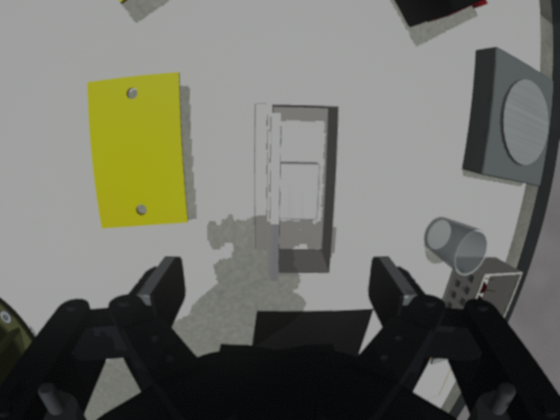

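The wrist view shows the plate's upper edge as a light strip from about (275,112) to (276,280), standing in the bin (front wall at x≈333). The yellow look-alike is at left (140,150).

```bash
python3 - <<'E'
from h import *
g=cv2.imread("pics/w1.png",0)
print("cols",list(range(250,294)))
for r in (100,108,111,114,117,130,160,200,240,255,265,272,276,279,282,285): print(r,*g[r,250:294])
E
```

```text
cols [250, 251, 252, 253, 254, 255, 256, 257, 258, 259, 260, 261, 262, 263, 264, 265, 266, 267, 268, 269, 270, 271, 272, 273, 274, 275, 276, 277, 278, 279, 280, 281, 282, 283, 284, 285, 286, 287, 288, 289, 290, 291, 292, 293]
100 160 160 160 160 160 160 161 160 160 159 160 159 160 160 160 160 160 160 160 159 160 160 160 160 160 160 160 160 160 160 160 160 159 160 160 160 160 160 160 160 160 160 160 160
108 159 160 160 155 144 138 151 159 160 160 160 160 160 160 160 160 161 160 160 161 159 148 118 105 111 115 115 114 114 115 114 114 113 113 114 113 113 112 112 113 112 113 112 112
111 160 160 159 155 143 139 152 160 161 160 160 160 160 160 160 160 160 159 160 160 159 147 119 108 114 118 119 119 118 119 118 117 118 118 117 118 117 118 118 117 117 117 118 118
114 160 160 160 154 142 139 152 159 160 160 160 160 160 160 160 160 158 155 157 159 160 159 160 159 159 159 159 160 159 158 147 129 118 118 117 117 118 117 118 117 117 117 118 117
117 160 160 159 154 141 140 152 159 161 160 159 160 160 159 160 159 152 142 149 151 142 145 155 159 160 160 160 160 160 158 148 129 118 117 118 117 117 11
[... 1257 characters left out ...]
 118 119 119 120 120 120 118 117 115 115 114 115 115 114 115 112 109 107 107 106 106 106 106 109 112 115 117 117 117 117 117 118 118 118 117 116 113 114 114 114
279 119 120 120 119 118 117 116 115 114 114 113 113 113 112 111 111 112 114 116 115 110 107 107 106 106 106 107 110 114 118 121 121 121 120 120 120 120 118 118 118 118 119 119 120
282 116 115 115 113 111 111 111 111 112 112 112 113 114 116 116 116 116 116 117 119 119 119 118 118 119 118 117 116 115 115 116 116 116 117 116 118 118 117 117 116 116 116 118 119
285 112 113 113 112 112 113 114 114 115 113 114 114 113 113 114 115 116 116 116 117 117 117 118 119 120 119 117 116 114 113 113 113 114 115 118 120 121 120 119 116 117 118 119 119
```

```bash
cat >> h.py <<'E'
def wproj(T,K,P):
    c=np.atleast_2d(P)@T[:3,:3].T+T[:3,3]; th=np.arctan2(np.hypot(c[:,0],c[:,1]),c[:,2]); ph=np.arctan2(c[:,1],c[:,0])
    return np.c_[K[0,2]+K[0,0]*th*np.cos(ph),K[1,2]+K[1,1]*th*np.sin(ph)]
def wback(T,K,px,z):
    d=(np.atleast_2d(px)-K[:2,2])/K[0,0]; th=np.linalg.norm(d,axis=1); k=np.sin(th)/np.maximum(th,1e-9)
    r=np.c_[d*k[:,None],np.cos(th)]@T[:3,:3]; o=-T[:3,:3].T@T[:3,3]; return o+r*((z-o[2])/r[:,2])[:,None]
E
python3 - <<'E'
from h import *
d=np.load("w1.npz"); T,K=d["T"],d["K"]
px=np.array([(270.8,113),(280.8,113),(270,280.5),(277.3,280.5)])
def P(q):
    Y=R.from_euler("z",q[3]); N=Y.apply([.978,0,.208]); y=Y.apply([0,1,0]); e=np.array(q[:3])
    return np.array([e+.08*y-.004*N,e+.08*y+.004*N,e-.08*y-.004*N,e-.08*y+.004*N])
r=least_squares(lambda q:(wproj(T,K,P(q))-px).ravel(),[.454,.305,.11,.1]); print(r.x,r.fun)
print("bin rim front corners z=.07,.09",wback(T,K,[(338,106),(328,272)],.07),wback(T,K,[(338,106),(328,272)],.09))
print("shadow line back",wback(T,K,[(255,103),(256,248)],0))
A=robot.camera_model("scene");B=robot.camera_model("side")
print(proj(A,P(r.x)),proj(B,P(r.x)))
E
```

```text
[0.4489 0.3015 0.1096 0.1047] [ 0.3768 -0.0621 -0.3845  0.0592 -0.3851 -0.0554  0.3937  0.0626]
bin rim front corners z=.07,.09 [[0.5132 0.3992 0.07  ]
 [0.5319 0.212  0.07  ]] [[0.5051 0.3974 0.09  ]
 [0.5226 0.2219 0.09  ]]
shadow line back [[0.4365 0.3946 0.    ]
 [0.457  0.2117 0.    ]]
[[299.1602 158.2637]
 [300.9693 158.5336]
 [275.9006 180.2552]
 [277.7672 180.6117]] [[218.7617 174.7143]
 [220.6222 173.3079]
 [248.3882 201.6287]
 [250.3012 200.1145]]
```

```bash
sed -i 's/,0.11)/,0.105)/; s/E=np.array.*/E=np.array([.450,.302,.1085])/' bin.py; python3 -c "
from bin import *
go(E+.04*U,tool(-U,N)); print(-U*.064/.15)"
```

```text
turn deg 0.9 row [-0.0001 -0.0002 -0.0025] [ 0.136 -0.032 -0.679]
turn deg 179.1 row [-0.1025 -0.0118  0.4867] [ 0.136 -0.032 -0.679]
j [ 0.6998  0.006  -0.3921  0.9974 -0.1128  2.1399] pos [0.4213 0.306  0.2495] F [-0.2746  0.1757 -0.0123] open 0.08549419066818535 t 1.15
[ 0.0883  0.0093 -0.4173]
```

Emit:
{"fn": "arm_command", "kwargs": {
  "targets": [
    [[0,0,-0.001,0.05,-0.01,-0.25,1],[0,0,-0.0025,0.1,-0.02,-0.5,1],[0,0,-0.0025,0.136,-0.032,-0.679,1],[0,0,-0.0025,0.136,-0.032,-0.679,1],[0,0,-0.0025,0.136,-0.032,-0.679,1]]
  ]
}}

```text
clock: 1.65
eef_pos: [0.4415, 0.3012, 0.1476]
orientation: [2.003, 2.225, 0.231]
wrist_force: [0.0, 0.9, 0.5]
opening: 0.0857
grip_force: 0.0
```

```bash
python3 -c "
from bin import *
go(E-.024*U,tool(-U,N))"
```

```text
turn deg 0.1 row [ 0.0001 -0.0003 -0.    ] [ 0.09   0.009 -0.417]
turn deg 180.0 row [-0.1029 -0.0108  0.4891] [ 0.09   0.009 -0.417]
j [ 0.6669  0.1005 -0.5339  0.7603 -0.1102  2.1228] pos [0.4415 0.3012 0.1476] F [0.0097 0.9312 0.4893] open 0.08565616945928975 t 1.65
```

Emit:
{"fn": "arm_command", "kwargs": {
  "targets": [
    [[0,0,0,0.03,0.003,-0.14,1],[0,0,0,0.06,0.006,-0.28,1],[0,0,0,0.09,0.009,-0.417,1],[0,0,0,0.09,0.009,-0.417,0.6],[0,0,0,0.09,0.009,-0.417,0.3]]
  ]
}}

```text
clock: 2.15
eef_pos: [0.4558, 0.3026, 0.0864]
orientation: [2.003, 2.224, 0.234]
wrist_force: [0.4, -0.2, 0.4]
opening: 0.0596
grip_force: 0.0
```

Emit:
{"fn": "arm_command", "kwargs": {
  "targets": [
    [[0,0,0,0,0,0,0],[0,0,0,0,0,0,-0.3],[0,0,0,0,0,0,-0.55],[0,0,0,0,0,0,-0.6],[0,0,0,0,0,0,-0.65]]
  ]
}}

```text
clock: 2.65
eef_pos: [0.4552, 0.3015, 0.0848]
orientation: [2.004, 2.223, 0.232]
wrist_force: [-0.5, 0.2, 0.4]
opening: 0.0149
grip_force: 0.0
```

```bash
python3 - <<'E'
from bin import *
go(E-.024*U,tool(-U,N))
m=robot.camera_model("wrist"); im=robot.grab_frame("wrist")
cv2.imwrite("pics/w2.png",im[:,:,::-1])
E
```

```text
turn deg 0.1 row [ 0.     -0.0002  0.0003] [-0.002  0.007  0.001]
turn deg 179.9 row [ 0.1031  0.0107 -0.4889] [-0.002  0.007  0.001]
j [ 0.6503  0.1862 -0.5954  0.6107 -0.1078  2.108 ] pos [0.4552 0.3015 0.0848] F [-0.52    0.166   0.4183] open 0.014854758606968417 t 2.65
```

View pics/w2.png

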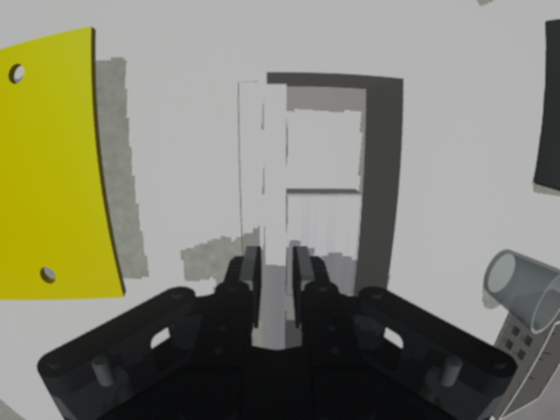

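The plate's edge (x≈264–287) sits centred between the pads (255 and 293) at row 260. I'll close and lift.

Emit:
{"fn": "arm_command", "kwargs": {
  "targets": [
    [[0,0,0,0,0,0,-1],[0,0,0,0,0,0,-1],[0,0,0,0,0,0,-1],[0,0,0,0,0,0,-1],[0,0,0,0,0,0,-1]]
  ]
}}

```text
clock: 3.2
eef_pos: [0.4553, 0.3015, 0.0848]
orientation: [2.004, 2.223, 0.232]
wrist_force: [-1.3, -1.4, 6.0]
opening: 0.0067
grip_force: 59.5
```

Emit:
{"fn": "arm_command", "kwargs": {
  "targets": [
    [[0,0,0,-0.02,-0.002,0.1,-1],[0,0,0,-0.05,-0.005,0.23,-1],[0,0,0,-0.08,-0.008,0.37,-1],[0,0,0,-0.11,-0.012,0.5,-1],[0,0,0,-0.138,-0.0145,0.65,-1]]
  ]
}}

```text
clock: 3.7
eef_pos: [0.4331, 0.2984, 0.1812]
orientation: [2.005, 2.224, 0.227]
wrist_force: [-0.6, 0.3, -3.9]
opening: 0.0066
grip_force: 61.0
```

Emit:
{"fn": "arm_command", "kwargs": {
  "targets": [
    [[0,0,0,-0.03,-0.003,0.14,-1],[0,0,0,-0.06,-0.006,0.28,-1],[0,0,0,-0.09,-0.009,0.43,-1],[0,0,0,-0.09,-0.009,0.53,-1],[0,0,0,-0.09,-0.009,0.53,-1]]
  ]
}}

```text
clock: 4.2
eef_pos: [0.4214, 0.2985, 0.2628]
orientation: [2.004, 2.223, 0.235]
wrist_force: [0.6, -0.2, -3.6]
opening: 0.007
grip_force: 61.1
```

```bash
python3 - <<'E'
from bin import *
E=np.array
# mat drop pose: tool z at 25 deg below horizontal, heading psi; plate far edge on mat
for psi in (0,.1):
    a=np.radians(28); Y=R.from_euler("z",psi); z=Y.apply([np.cos(a),0,-np.sin(a)]); n=Y.apply([np.sin(a),0,np.cos(a)])
    edge=E([.555,0,.003])-Y.apply([.05,0,0])   # -x edge when flat
    go(edge,tool(z,n))
E
```

```text
turn deg 50.3 row [ 0.007  -0.1388 -0.0155] [ 0.557 -1.99  -1.732]
turn deg 175.3 row [-0.2929 -0.0154  0.3887] [ 0.557 -1.99  -1.732]
j [ 0.6895 -0.0082 -0.3759  1.0272 -0.1144  2.1468] pos [0.4214 0.2985 0.2628] F [ 0.6307 -0.1671 -3.6134] open 0.006967286667514944 t 4.2
turn deg 50.0 row [ 0.014  -0.1382 -0.0006] [ 0.559 -2.024 -1.732]
turn deg 179.9 row [-0.2991 -0.0308  0.399 ] [ 0.559 -2.024 -1.732]
j [ 0.6895 -0.0082 -0.3759  1.0272 -0.1144  2.1468] pos [0.4214 0.2985 0.2628] F [ 0.6307 -0.1671 -3.6134] open 0.006967286667514944 t 4.2
```

```bash
cat > ik.py <<'E'
from h import *
D=[([1.193,.3142,-.0479,1.2102,0,1.5708],[.2211,.5572,.2305]),([.8727,.1006,-.2176,1.1338,-.0782,1.9784],[.3731,.4044,.2771]),
([.6998,.006,-.3921,.9974,-.1128,2.1399],[.4213,.306,.2495]),([.6669,.1005,-.5339,.7603,-.1102,2.1228],[.4415,.3012,.1476]),
([.6503,.1862,-.5954,.6107,-.1078,2.108],[.4552,.3015,.0848]),([.6895,-.0082,-.3759,1.0272,-.1144,2.1468],[.4214,.2985,.2628])]
def fk(j,p):
    h,c,L1,o1,L2,o2,L4,L5=p; j=np.array(j); a=j[1]+o1; b=j[1]-j[2]+o2; q=j[1]-j[2]+j[3]
    w=np.array([c+L1*np.sin(a)+L2*np.sin(b)+L4*np.cos(q),0,h+L1*np.cos(a)+L2*np.cos(b)-L4*np.sin(q)])
    Rw=R.from_euler("z",j[0])*R.from_euler("y",q)*R.from_euler("z",j[4])
    return R.from_euler("z",j[0]).apply(w)+Rw.apply([L5,0,0]),Rw.apply([1,0,0])
p0=[.2,0,.4,0,.4,1.57,.07,.2]
f=lambda p: np.r_[np.concatenate([(fk(j,p)[0]-x)*1000 for j,x in D]),(p-np.array(p0))*[10]*8]
P=least_squares(f,p0).x
def ik(pos,zdir,j0):
    lo=np.array([-2.67,-.69,-1.03,-2.08,-1.42]);hi=np.array([2.67,1.73,1.25,2.16,1.45])
    def g(j): x,d=fk(j,P); return np.r_[(x-pos)*10,d-zdir]
    r=least_squares(g,j0[:5],bounds=(lo,hi)); return r.x,np.abs(r.fun).max()
if __name__=="__main__":
    print(P); print(f(P)[:18].round(1)); s=robot.sense(); print(fk(s["joints"],P),R.from_rotvec(s["orientation"]).as_matrix()[:,2])
    j0=np.array([0.2,.2,-.6,.4,0])
    for psi in (0,-.4,-.8,-1.2):
      for ang in (25,35,50):
        for cx in (.555,.60):
          a=np.radians(ang);Y=R.from_euler("z",psi); z=Y.apply([np.cos(a),0,-np.sin(a)])
          far=np.array([cx,0,.003])+Y.apply([.05,0,0]); tcp=far-z*.076
          j,e=ik(tcp,z,j0); print(psi,ang,cx,tcp,j,"err",e.round(4))
E
python3 ik.py
```

```text
[0.2488 0.0137 0.4861 0.0171 0.4377 1.3975 0.0781 0.3183]
[ 0.6  1.5 -0.5 -0.1  1.5 -1.3 -0.2  1.7 -0.5 -2.   0.2  0.9 -3.9 -1.2
  1.8  0.2  2.  -0.6]
(array([0.4216, 0.3005, 0.2621]), array([ 0.2067,  0.0225, -0.9781])) [ 0.2067  0.0225 -0.9781]
0 25 0.555 [0.5361 0.     0.0351] [ 0.0001  0.1212 -1.03   -0.1788 -0.0002] err 0.4036
0 25 0.6 [0.5811 0.     0.0351] [ 0.0001  0.2095 -1.03   -0.3765 -0.0001] err 0.3372
0 35 0.555 [0.5427 0.     0.0466] [ 0.      0.0999 -1.03   -0.1727 -0.    ] err 0.244
0 35 0.6 [0.5877 0.     0.0466] [ 0.      0.1879 -1.03   -0.3678 -0.    ] err 0.1778
0 50 0.555 [0.5561 0.     0.0612] [ 0.      0.0821 -1.03   -0.1827 -0.    ] err 0.0445
0 50 0.6 [0.6011 0.     0.0612] [ 0.      0.163  -0.9852 -0.2755 -0.    ] err 0.0
-0.4 25 0.555 [0.5376 0.0074 0.0351] [ 0.5217  0.4436 -1.03   -0.4214 -0.9567] err 0.2133
-0.4 25 0.6 [0.5826 0.0074 0.0351] [ 0.4387  0.4776 -1.03   -0.6554 -0.855 ] err 0.1466
-0.4 35 0.555 [0.5437 0.0048 0.0466] [ 0.3864  0.2556 -1.03   -0.2701 -0.6789] err 0.1378
-0.4 35 0.6 [0.5887 0.0048 0.0466] [ 0.3215  0.314  -1.03   -0.4797 -0.60
[... 536 characters left out ...]

-0.8 50 0.555 [ 0.5558 -0.0008  0.0612] [ 0.3394  0.2397 -0.8242  0.1694 -0.6235] err 0.0
-0.8 50 0.6 [ 0.6008 -0.0008  0.0612] [ 0.3083  0.3059 -0.7273  0.1794 -0.6129] err 0.0
-1.2 25 0.555 [0.5482 0.0176 0.0351] [ 0.5733  0.6981 -0.502   0.7779 -1.0925] err 0.0
-1.2 25 0.6 [0.5932 0.0176 0.0351] [ 0.5302  0.7317 -0.4129  0.7543 -1.108 ] err 0.0
-1.2 35 0.555 [0.5506 0.0114 0.0466] [ 0.5088  0.555  -0.5518  0.658  -0.9465] err 0.0
-1.2 35 0.6 [0.5956 0.0114 0.0466] [ 0.4698  0.6011 -0.4564  0.6535 -0.953 ] err 0.0
-1.2 50 0.555 [ 0.5554 -0.0011  0.0612] [ 0.3753  0.3971 -0.5656  0.6119 -0.6981] err 0.0
-1.2 50 0.6 [ 0.6004 -0.0011  0.0612] [ 0.3458  0.4598 -0.4612  0.6288 -0.6979] err 0.0
```

```bash
cat >> ik.py <<'E'
def j6of(Rt,j):  # j6 up to the calibrated constant
    q=j[1]-j[2]+j[3]; Rw=R.from_euler("z",j[0])*R.from_euler("y",q)*R.from_euler("z",j[4])
    M=(Rw.inv()*Rt).as_matrix(); return np.arctan2(M[2,1],M[1,1])
def full(pos,Rt,s=None):
    s=s or robot.sense(); R0=R.from_rotvec(s["orientation"]); k=s["joints"][5]-j6of(R0,s["joints"])
    j,e=ik(np.array(pos),Rt.as_matrix()[:,2],s["joints"]); j6=j6of(Rt,j)+k
    return np.r_[j,(j6+np.pi)%(2*np.pi)-np.pi],e
E
python3 - <<'E'
from ik import *
A=robot.camera_model("scene")
print("bottle",back(A,[(268,338)],0)[0][:2],"beaker",back(A,[(349,240)],0)[0][:2],"refr",back(A,[(310,282)],.014)[0][:2])
for psi,ang in ((-.9,30),(-1.0,28),(-1.1,28)):
  a=np.radians(ang);Y=R.from_euler("z",psi); z=Y.apply([np.cos(a),0,-np.sin(a)]);n=Y.apply([np.sin(a),0,np.cos(a)])
  far=np.array([.565,0,.005])+Y.apply([.05,0,0]); tcp=far-z*.076; Rt=tool(z,n)
  print(psi,tcp,full(tcp,Rt),"up",full(tcp+[0,0,.13],Rt))
  go(tcp+[0,0,.13],Rt)
E
```

```text
bottle [ 0.7817 -0.2171] beaker [0.7606 0.2292] refr [ 0.7666 -0.0041]
-0.9 [0.5552 0.0124 0.043 ] (array([ 0.5365,  0.4812, -0.8317,  0.0301, -1.0318,  2.8778]), np.float64(3.3306690738754696e-15)) up (array([ 0.5365,  0.212 , -0.7615,  0.3695, -1.0318,  2.8778]), np.float64(2.4424906541753444e-15))
turn deg 73.6 row [-0.054  -0.1279 -0.15  ] [ 0.892 -1.908 -0.599]
turn deg 134.2 row [-0.2194  0.0921  0.2871] [ 0.892 -1.908 -0.599]
j [ 0.6895 -0.0082 -0.3759  1.0272 -0.1144  2.1468] pos [0.4214 0.2985 0.2628] F [ 0.6307 -0.1671 -3.6134] open 0.006967286667514944 t 4.2
-1.0 [0.5558 0.0144 0.0407] (array([ 0.5557,  0.5512, -0.7236,  0.2676, -1.0819,  3.1095]), np.float64(1.368022362058241e-11)) up (array([ 0.5557,  0.3026, -0.6647,  0.5751, -1.0819,  3.1095]), np.float64(7.650120537050498e-10))
turn deg 79.0 row [-0.0633 -0.1313 -0.164 ] [ 0.896 -1.894 -0.614]
turn deg 130.5 row [-0.2166  0.104   0.2716] [ 0.896 -1.894 -0.614]
j [ 0.6895 -0.0082 -0.3759  1.0272 -0.1144  2.1468] pos [0.4214 0.2985 0.2628] F [ 0.6307 -0.1671 -3.6134] open 0.006967286667514944 t 4.2
-1.1 [0.5572 0.0152 0.0407] (array([ 0.5537,  0.6019, -0.6115,  0.5118, -1.0757, -2.9665]), np.float64(1.4661882818955974e-13)) up (array([ 0.5537,  0.3748, -0.5563,  0.7942, -1.0757, -2.9665]), np.float64(5.381806111870446e-13))
turn deg 83.3 row [-0.0705 -0.1292 -0.1787] [ 0.905 -1.889 -0.614]
turn deg 126.3 row [-0.208   0.1129  0.2589] [ 0.905 -1.889 -0.614]
j [ 0.6895 -0.0082 -0.3759  1.0272 -0.1144  2.1468] pos [0.4214 0.2985 0.2628] F [ 0.6307 -0.1671 -3.6134] open 0.006967286667514944 t 4.2
```

Emit:
{"fn": "arm_command", "kwargs": {
  "targets": [
    [[-0.005,-0.013,-0.015,0.09,-0.15,0,-1],[-0.01,-0.026,-0.03,0.18,-0.35,0,-1],[-0.016,-0.039,-0.045,0.27,-0.57,0,-1],[-0.021,-0.052,-0.058,0.36,-0.8,0,-1],[-0.026,-0.064,-0.07,0.45,-0.98,0,-1]]
  ]
}}

```text
clock: 4.7
eef_pos: [0.4873, 0.1488, 0.2594]
orientation: [2.071, 1.475, 0.347]
wrist_force: [-0.6, 0.8, -3.9]
opening: 0.0066
grip_force: 61.2
```

```bash
cat > mat.py <<'E'
from ik import *
a=np.radians(30);Y=R.from_euler("z",-.85); z=Y.apply([np.cos(a),0,-np.sin(a)]);n=Y.apply([np.sin(a),0,np.cos(a)])
far=np.array([.565,0,.005])+Y.apply([.05,0,0]); tcp=far-z*.076; Rt=tool(z,n)
E
python3 -c "
from mat import *
print(full(tcp,Rt)); go(tcp+[0,0,.13],Rt)"
```

```text
(array([ 0.5312,  0.4635, -0.8828, -0.091 , -1.0169,  2.7751]), np.float64(2.1729840149475876e-11))
turn deg 36.0 row [-0.0241 -0.0656 -0.0714] [ 0.448 -0.913 -0.576]
turn deg 157.0 row [-0.2607  0.2026  0.2848] [ 0.448 -0.913 -0.576]
j [ 0.661  -0.1062 -0.6142  0.7926 -0.5813  2.484 ] pos [0.4873 0.1488 0.2594] F [-0.5886  0.8298 -3.8891] open 0.006578372201905962 t 4.7
```

Emit:
{"fn": "arm_command", "kwargs": {
  "targets": [
    [[-0.005,-0.014,-0.015,0.09,-0.18,-0.08,-1],[-0.01,-0.028,-0.03,0.19,-0.4,-0.2,-1],[-0.015,-0.042,-0.046,0.29,-0.62,-0.35,-1],[-0.02,-0.055,-0.06,0.38,-0.8,-0.5,-1],[-0.0241,-0.0656,-0.0714,0.448,-0.913,-0.576,-1]]
  ]
}}

```text
clock: 5.2
eef_pos: [0.5531, 0.0114, 0.1709]
orientation: [1.988, 0.752, 0.43]
wrist_force: [0.2, -0.2, -3.4]
opening: 0.0067
grip_force: 61.4
```

```bash
python3 - <<'E'
from mat import *
go(tcp+[0,0,.02],Rt)
a=robot.grab_frame("scene")[:,:,::-1];b=robot.grab_frame("side")[:,:,::-1]
cv2.imwrite("pics/m1.png",np.hstack([cv2.resize(a[170:320,170:370],(400,300)),cv2.resize(b[150:330,220:420],(400,360))[:300]]))
E
```

```text
turn deg 0.2 row [ 0.0001 -0.0004 -0.0001] [ 0.01   0.003 -0.719]
turn deg 179.9 row [-0.2853  0.325   0.25  ] [ 0.01   0.003 -0.719]
j [ 0.5566  0.1799 -0.8271  0.2896 -1.0235  2.8206] pos [0.5531 0.0114 0.1709] F [ 0.174  -0.1671 -3.354 ] open 0.006725673591471744 t 5.2
```

View pics/m1.png

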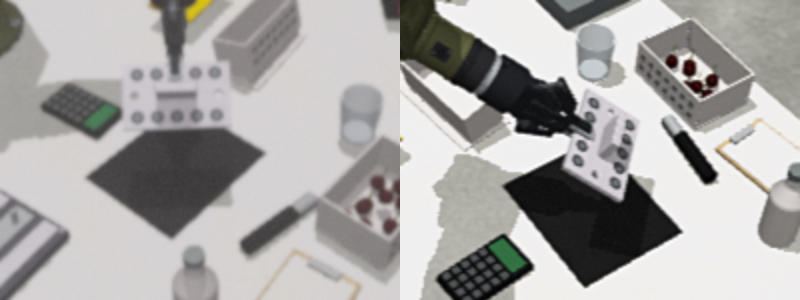

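The plate is firmly held, handle up and tilted about 30°, over the mat (mat in the right half at (595,215)). Now I lower it until its far edge touches.

Emit:
{"fn": "arm_command", "kwargs": {
  "targets": [
    [[0,0,0,0,0,-0.2,-1],[0,0,0,0.01,0.003,-0.42,-1],[0,0,0,0.01,0.003,-0.6,-1],[0,0,0,0.01,0.003,-0.68,-1],[0,0,0,0.01,0.003,-0.72,-1]]
  ]
}}

```text
clock: 5.8
eef_pos: [0.5564, 0.0148, 0.0657]
orientation: [1.988, 0.757, 0.433]
wrist_force: [-0.1, -1.0, -3.7]
opening: 0.0062
grip_force: 61.5
```

Emit:
{"fn": "arm_command", "kwargs": {
  "targets": [
    [[0,0,0,0,0,-0.03,-1],[0,0,0,0,0,-0.06,-1],[0,0,0,0,0,-0.09,-1],[0,0,0,0,0,-0.115,-1],[0,0,0,0,0,-0.125,-1]]
  ]
}}

```text
clock: 6.3
eef_pos: [0.5572, 0.0145, 0.0483]
orientation: [1.987, 0.753, 0.436]
wrist_force: [0.1, -0.0, -3.6]
opening: 0.007
grip_force: 61.5
```

Emit:
{"fn": "arm_command", "kwargs": {
  "targets": [
    [[0,0,0,0,0,-0.01,-1],[0,0,0,0,0,-0.02,-1],[0,0,0,0,0,-0.03,-1],[0,0,0,0,0,-0.03,-1],[0,0,0,0,0,-0.03,-1]]
  ]
}}

```text
clock: 6.8
eef_pos: [0.5572, 0.0144, 0.044]
orientation: [1.987, 0.753, 0.436]
wrist_force: [0.1, -0.6, -3.4]
opening: 0.0068
grip_force: 61.5
```

Emit:
{"fn": "arm_command", "kwargs": {
  "targets": [
    [[0,0,0,0,0,-0.008,-1],[0,0,0,0,0,-0.016,-1],[0,0,0,0,0,-0.024,-1],[0,0,0,0,0,-0.03,-1],[0,0,0,0,0,-0.03,-1]]
  ]
}}

```text
clock: 7.3
eef_pos: [0.558, 0.0142, 0.0419]
orientation: [1.982, 0.749, 0.438]
wrist_force: [-7.3, 4.8, 9.0]
opening: 0.0073
grip_force: 63.6
```

Emit:
{"fn": "arm_command", "kwargs": {
  "targets": [
    [[0,0,0,0,0,0.01,-0.75],[0,0,0,0,0,0.01,-0.55],[0,0,0,-0.03,0.035,-0.01,-0.5],[0,0,0,-0.065,0.075,-0.03,-0.5],[0,0,0,-0.1,0.11,-0.05,-0.5]]
  ]
}}

```text
clock: 7.8
eef_pos: [0.5417, 0.0312, 0.0315]
orientation: [1.988, 0.753, 0.435]
wrist_force: [0.3, -0.3, -1.6]
opening: 0.0213
grip_force: 0.7
```

Emit:
{"fn": "arm_command", "kwargs": {
  "targets": [
    [[0,0,0,-0.04,0.045,0,-0.5],[0,0,0,-0.08,0.09,0,-0.5],[0,0,0,-0.12,0.14,0.05,-0.5],[0,0,0,-0.17,0.2,0.15,-0.5],[0,0,0,-0.2,0.25,0.3,-0.5]]
  ]
}}

```text
clock: 8.3
eef_pos: [0.511, 0.0684, 0.0766]
orientation: [1.986, 0.754, 0.433]
wrist_force: [-0.1, 0.5, -0.1]
opening: 0.0213
grip_force: 0.0
```

Emit:
{"fn": "arm_command", "kwargs": {
  "targets": [
    [[0,0,0,-0.05,0.05,0.2,0],[0,0,0,-0.05,0.05,0.45,0.5],[0,0,0,-0.05,0.05,0.7,1],[0,0,0,-0.05,0.05,1,1],[0,0,0,-0.05,0.05,1,1]]
  ]
}}

```text
clock: 8.8
eef_pos: [0.5108, 0.0736, 0.2328]
orientation: [1.988, 0.755, 0.449]
wrist_force: [-0.3, -0.2, -0.3]
opening: 0.0855
grip_force: 0.0
```

```bash
python3 - <<'E'
from mat import *
# look-down pose above the mat, closing along plate x (heading -.85)
for c in (np.array([.55,.02,.22]),):
  for psi in (-.85,): 
    for k in (0,np.pi):
      Rl=tool([0,0,-1],[np.cos(psi+k),np.sin(psi+k),0]); print(full(c,Rl))
    go(c,Rl)
b=robot.grab_frame("side")[:,:,::-1]; a=robot.grab_frame("scene")[:,:,::-1]
cv2.imwrite("pics/m2.png",np.hstack([cv2.resize(a[190:310,190:350],(400,300)),cv2.resize(b[190:310,240:400],(400,300))]))
E
```

```text
(array([ 0.0363,  0.2152, -0.2016,  1.154 , -0.    ,  2.4571]), np.float64(2.220446049250313e-15))
(array([ 0.0363,  0.2152, -0.2016,  1.154 , -0.    , -0.6844]), np.float64(2.220446049250313e-15))
turn deg 179.7 row [-0.1674  0.1852  0.4324] [ 0.261 -0.358 -0.085]
turn deg 60.0 row [ 0.1236  0.1118 -0.0007] [ 0.261 -0.358 -0.085]
j [ 0.7318  0.1329 -0.6838  0.744  -1.0471  3.1416] pos [0.5108 0.0736 0.2328] F [-0.3164 -0.1644 -0.2881] open 0.08545713373321313 t 8.8
```

View pics/m2.png

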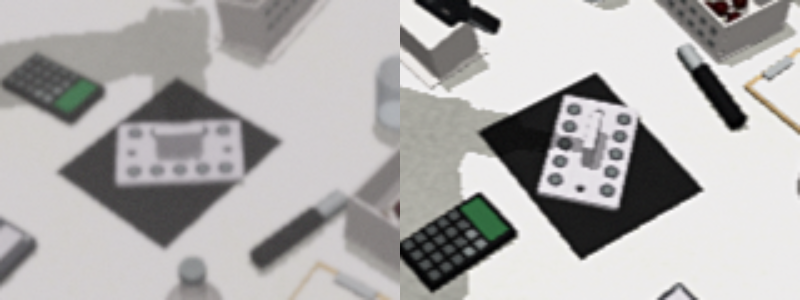

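The plate lies flat on the mat with its handle up (left half at (180,152), right half at (588,150)), released. Next I turn the tool down for a wrist view.

Emit:
{"fn": "arm_command", "kwargs": {
  "targets": [
    [[0.0165,0.015,0,0.05,-0.07,0,1],[0.033,0.03,0,0.1,-0.14,0,1],[0.049,0.045,0,0.15,-0.2,0,1],[0.065,0.059,0,0.2,-0.28,0,1],[0.081,0.073,0,0.27,-0.36,0,1]]
  ]
}}

```text
clock: 9.4
eef_pos: [0.5485, 0.0177, 0.2261]
orientation: [2.62, 1.004, 0.179]
wrist_force: [0.3, 0.3, -0.0]
opening: 0.0858
grip_force: 0.0
```

Emit:
{"fn": "arm_command", "kwargs": {
  "targets": [
    [[0.0165,0.015,0,0,0,-0.03,1],[0.033,0.03,0,0,0,-0.05,1],[0.0426,0.0388,0,0,0,-0.08,1],[0.0426,0.0388,0,0,0,-0.08,1],[0.0426,0.0388,0,0,0,-0.08,1]]
  ]
}}

```text
clock: 9.9
eef_pos: [0.5483, 0.0174, 0.2127]
orientation: [-2.933, -1.122, 0.011]
wrist_force: [-0.2, 0.3, 0.3]
opening: 0.0856
grip_force: 0.0
```

```bash
cat > shot.py <<'E'
from ik import *
def shot(n):
    s=robot.sense(); m=robot.camera_model("wrist"); im=robot.grab_frame("wrist")
    cv2.imwrite(f"pics/{n}.png",im[:,:,::-1]); np.savez(n+".npz",T=m["camera_from_world"],K=m["mtx"],eef=s["eef_pos"],o=s["orientation"])
    print(s["eef_pos"],s["joints"],s["clock"]); print(R.from_rotvec(s["orientation"]).as_matrix())
E
python3 -c "
from shot import *
shot('w3')"
```

```text
[0.5483 0.0174 0.2127] [ 0.0323  0.2314 -0.1984  1.1482 -0.0011  2.4431] 9.9
[[ 0.7446  0.6675 -0.0071]
 [ 0.6675 -0.7446 -0.0013]
 [-0.0062 -0.0038 -1.    ]]
```

View pics/w3.png

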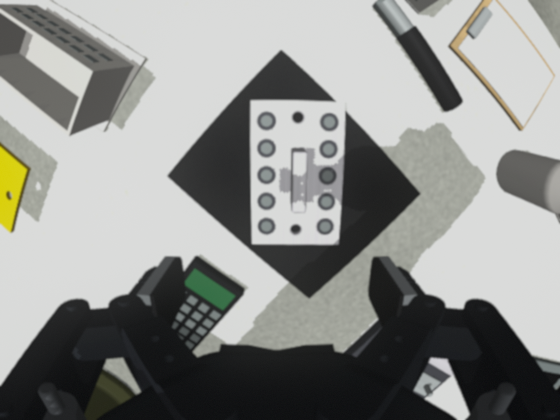

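```bash
cat > plate.py <<'E'
from shot import *
def platefit(n,ztop,q0=(.565,0,-.85)):
    d=np.load(n+".npz"); T,K=d["T"],d["K"]; g=cv2.GaussianBlur(cv2.imread(f"pics/{n}.png",0),(3,3),0)
    m=(g>100).astype(np.uint8); cx,cy=wproj(T,K,[q0[0],q0[1],ztop])[0].astype(int)
    rot=lambda q:np.array([[np.cos(q[2]),np.sin(q[2]),0],[-np.sin(q[2]),np.cos(q[2]),0],[0,0,1]])
    # holes: dark blobs close to the expected pixels
    P=lambda q,M: M@rot(q)+[q[0],q[1],0]
    H=np.array([[0,.062,ztop],[0,-.062,ztop]]); C=np.array([[sx*.05,sy*.08,ztop] for sx,sy in ((1,1),(1,-1),(-1,-1),(-1,1))])
    return T,K,g,P,H,C
E
python3 - <<'E'
from plate import *
T,K,g,P,H,C=platefit("w3",.011)
def blob(x,y,w=9,thr=100):
    s=g[y-w:y+w+1,x-w:x+w+1].astype(float); k=np.clip(thr-s,0,None); yy,xx=np.mgrid[-w:w+1,-w:w+1]; return np.array([x+(k*xx).sum()/k.sum(),y+(k*yy).sum()/k.sum()]),(s<thr).sum()
hs=[blob(298,117),blob(296,229)]; print(hs)
h=np.array([b[0] for b in hs])
cs=np.array([(250,100),(345,101),(338,245),(251,243)],float)
cs=cv2.cornerSubPix(g,cs.astype(np.float32).reshape(-1,1,2),(5,5),(-1,-1),(3,50,.01)).reshape(-1,2); print(cs)
W=wback(T,K,h,.0085); print("holes",W,np.linalg.norm(W[0]-W[1]))
Wc=wback(T,K,cs,.011); print(Wc, np.linalg.norm(Wc-np.roll(Wc,1,0),axis=1), Wc.mean(0))
E
```

```text
[(array([297.4696, 116.902 ]), np.int64(72)), (array([295.185 , 228.5937]), np.int64(52))]
[[249.8551  99.715 ]
 [345.2706 101.5001]
 [337.2111 243.0862]
 [251.     243.    ]]
holes [[ 0.6127  0.0472  0.0085]
 [ 0.5194 -0.035   0.0085]] 0.12430820933700767
[[ 0.5931  0.0966  0.011 ]
 [ 0.6596  0.0215  0.011 ]
 [ 0.5393 -0.0829  0.011 ]
 [ 0.4733 -0.0086  0.011 ]] [0.1595 0.1003 0.1593 0.0994] [0.5663 0.0066 0.011 ]
```

```bash
python3 - <<'E'
from shot import *
for psi in (.08,.08+np.pi):
    Rl=tool([0,0,-1],[np.cos(psi),np.sin(psi),0]); print(full([.467,-.313,.2127],Rl))
go([.467,-.313,.2127],Rl)
E
```

```text
(array([-0.5905,  0.2425, -0.1839,  1.1444, -0.    ,  0.9003]), np.float64(8.326672684688674e-16))
(array([-0.5905,  0.2425, -0.1839,  1.1444, -0.    , -2.2413]), np.float64(8.326672684688674e-16))
turn deg 127.4 row [-0.001  -0.0007 -0.3538] [-0.541 -2.207 -0.004]
turn deg 52.6 row [ 0.0006 -0.0008  0.1462] [-0.541 -2.207 -0.004]
j [ 0.0334  0.2299 -0.1988  1.1482 -0.0009  2.4429] pos [0.5481 0.018  0.2133] F [0.4282 0.1219 0.8717] open 0.0852844006902723 t 9.95
```

Emit:
{"fn": "arm_command", "kwargs": {
  "targets": [
    [[0,0,0.02,-0.06,-0.2,0,1],[0,0,0.04,-0.12,-0.45,0,1],[0,0,0.06,-0.18,-0.7,0,1],[0,0,0.08,-0.24,-0.9,0,1],[0,0,0.1,-0.3,-1,0,1]]
  ]
}}

```text
clock: 10.45
eef_pos: [0.503, -0.133, 0.2149]
orientation: [2.436, 1.981, -0.008]
wrist_force: [-0.1, 0.6, -0.4]
opening: 0.0853
grip_force: 0.0
```

Emit:
{"fn": "arm_command", "kwargs": {
  "targets": [
    [[0,0,0.02,-0.05,-0.2,0,1],[0,0,0.04,-0.1,-0.45,0,1],[0,0,0.0462,-0.15,-0.7,0,1],[0,0,0.0462,-0.2,-0.9,0,1],[0,0,0.0462,-0.24,-1,0,1]]
  ]
}}

```text
clock: 10.95
eef_pos: [0.4674, -0.2829, 0.2149]
orientation: [2.13, 2.307, -0.008]
wrist_force: [-0.0, 0.6, 0.4]
opening: 0.0855
grip_force: 0.0
```

Emit:
{"fn": "arm_command", "kwargs": {
  "targets": [
    [[0,0,0,0,-0.15,0,1],[0,0,0,0,-0.2,0,1],[0,0,0,0,-0.2,0,1],[0,0,0,0,-0.2,0,1],[0,0,0,0,-0.2,0,1]]
  ]
}}

```text
clock: 11.45
eef_pos: [0.4682, -0.3109, 0.2149]
orientation: [-2.129, -2.31, 0.006]
wrist_force: [-0.7, 0.1, -0.1]
opening: 0.085
grip_force: 0.0
```

```bash
python3 -c "
from shot import *
shot('w4')"
```

```text
[ 0.4682 -0.3109  0.2149] [-0.5839  0.2498 -0.1696  1.1521 -0.0039  0.9057] 11.45
[[-0.0811  0.9967 -0.0027]
 [ 0.9967  0.0811 -0.0029]
 [-0.0027 -0.0029 -1.    ]]
```

View pics/w4.png

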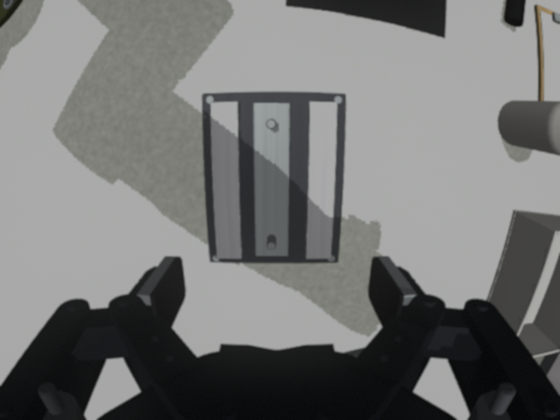

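The bed is seen squarely: strips at x≈225 and x≈322 and the two pin tips near (271,124) and (271,240), left of the bed's centre line. I'll read the pixel values around the pins.

```bash
python3 - <<'E'
from shot import *
g=cv2.imread("pics/w4.png",0)
print("top pin, cols 260-282, rows 114-136")
for r in range(114,137): print(r,*g[r,260:283])
print("bottom pin rows 230-254")
for r in range(228,254): print(r,*g[r,260:283])
for r in (150,200,240): print(r,[(int(x),int(g[r,x])) for x in range(205,350) if abs(int(g[r,x+1])-int(g[r,x-1]))>25])
E
```

```text
top pin, cols 260-282, rows 114-136
114 157 155 154 154 152 152 152 153 155 155 154 153 154 155 155 153 152 151 150 152 153 152 152
115 156 157 155 153 153 151 152 153 155 155 154 153 154 155 155 152 152 150 151 152 153 152 151
116 157 155 154 154 152 151 151 153 154 154 154 152 153 154 155 153 151 150 150 151 152 152 151
117 156 156 154 153 153 151 151 154 154 152 150 148 148 151 153 153 152 150 151 152 152 152 150
118 156 155 155 153 152 151 151 150 146 143 137 131 132 138 146 150 151 151 151 151 152 152 151
119 156 155 154 153 152 150 147 139 133 129 125 119 116 120 131 142 149 150 151 152 152 151 151
120 156 155 154 152 152 149 141 130 126 130 132 131 126 118 116 127 144 149 150 152 152 151 151
121 155 155 154 153 151 145 131 125 133 141 146 146 142 132 117 114 133 146 150 152 152 152 151
122 156 155 154 152 150 138 123 127 140 147 149 151 148 144 126 107 117 135 144 149 152 151 150
123 156 155 153 152 148 136 120 131 144 148 149 149 150 148 133 104 99 115 130 145 152 150 150
124 156 154 154 152 149 136 121 130 143 149 148 148 149 147 134 102 90 101 121 142 152 151 151
125 155 15
[... 3137 characters left out ...]
(253, 67), (254, 99), (255, 125), (288, 126), (289, 92), (290, 67), (308, 90), (309, 132), (310, 160), (335, 144), (336, 107), (337, 74), (343, 76), (344, 113), (345, 150)]
200 [(205, 88), (206, 59), (212, 56), (213, 81), (214, 104), (238, 108), (239, 82), (240, 54), (254, 67), (255, 89), (288, 78), (289, 57), (306, 56), (307, 84), (308, 109), (311, 143), (333, 146), (334, 111), (335, 77), (341, 79), (342, 120), (343, 156)]
240 [(207, 107), (208, 79), (209, 55), (214, 53), (215, 78), (216, 105), (240, 93), (241, 69), (254, 52), (255, 72), (266, 87), (267, 68), (275, 63), (276, 83), (287, 85), (288, 64), (305, 55), (306, 82), (307, 106), (331, 94), (332, 69), (338, 53), (339, 84), (340, 119)]
```

```bash
python3 - <<'E'
from shot import *
d=np.load("w4.npz");T,K=d["T"],d["K"]
p=wback(T,K,[(270.7,123.6),(271.0,245.3)],.046); print(p,np.linalg.norm(p[0]-p[1])); v=p[0]-p[1]; yaw=np.arctan2(-v[0],v[1]); print("mid",p.mean(0),"yaw",yaw)
e=[(211,150),(238.3,150),(309,150),(335.8,150),(213.3,200),(239.2,200),(307.2,200),(334,200),(215,240),(240.5,240),(306,240),(331.5,240)]
W=wback(T,K,e,.028)-p.mean(0); print((W@np.array([[np.cos(yaw)],[np.sin(yaw)],[0]])).reshape(3,4))
# tool-frame coords of hole mid and pin mid, seen by the camera
d3=np.load("w3.npz")
for dd,P in ((d3,[.5662,.0064,.011]),(d,p.mean(0))): print("tool frame",R.from_rotvec(dd["o"]).inv().apply(np.array(P)-dd["eef"]))
Rg=tool([0,0,-1],[np.cos(-.848),np.sin(-.848),0])
go([.5662,.0064,.2],Rg)
E
```

```text
[[ 0.4566 -0.249   0.046 ]
 [ 0.4663 -0.3721  0.046 ]] 0.12345688025901849
mid [ 0.4615 -0.3105  0.046 ] yaw 0.0786064283594127
[[-0.0619 -0.0334  0.0385  0.0662]
 [-0.0615 -0.0337  0.0378  0.0664]
 [-0.0622 -0.0338  0.0378  0.0661]]
tool frame [0.0073 0.0209 0.2015]
tool frame [ 0.0014 -0.0062  0.1689]
turn deg 53.2 row [ 0.0003 -0.0006 -0.1479] [ 0.653  2.117 -0.1  ]
turn deg 126.8 row [0.0007 0.0003 0.3521] [ 0.653  2.117 -0.1  ]
j [-0.5841  0.2498 -0.1694  1.1521 -0.004   0.9056] pos [ 0.4682 -0.3111  0.2149] F [-0.0825  0.3863 -0.538 ] open 0.0853251961165145 t 11.5
```

Emit:
{"fn": "arm_command", "kwargs": {
  "targets": [
    [[0,0,-0.02,0.06,0.2,0,1],[0,0,-0.04,0.13,0.45,0,1],[0,0,-0.06,0.2,0.7,0,1],[0,0,-0.08,0.27,0.9,0,1],[0,0,-0.1,0.33,1,0,1]]
  ]
}}

```text
clock: 12.0
eef_pos: [0.5178, -0.1592, 0.2151]
orientation: [-2.74, -1.533, 0.006]
wrist_force: [0.4, -0.3, -0.0]
opening: 0.0854
grip_force: 0.0
```

Emit:
{"fn": "arm_command", "kwargs": {
  "targets": [
    [[0,0,-0.02,0.06,0.2,0,1],[0,0,-0.04,0.13,0.45,-0.2,1],[0,0,-0.0479,0.2,0.7,-0.35,1],[0,0,-0.0479,0.27,0.9,-0.5,1],[0,0,-0.0479,0.32,1,-0.6,1]]
  ]
}}

```text
clock: 12.5
eef_pos: [0.5651, -0.0092, 0.1234]
orientation: [-2.935, -1.112, 0.008]
wrist_force: [0.9, -0.7, -0.8]
opening: 0.0856
grip_force: 0.0
```

Emit:
{"fn": "arm_command", "kwargs": {
  "targets": [
    [[0,0,0,0,0.117,0,1],[0,0,0,0,0.117,0,1],[0,0,0,0,0.117,0,1],[0,0,0,0,0.117,0,1],[0,0,0,0,0.117,0,1]]
  ]
}}

```text
clock: 13.0
eef_pos: [0.5658, 0.0044, 0.1254]
orientation: [-2.939, -1.106, 0.005]
wrist_force: [-0.4, 0.3, -0.6]
opening: 0.0854
grip_force: 0.0
```

```bash
python3 -c "
from shot import *
Rg=tool([0,0,-1],[np.cos(-.848),np.sin(-.848),0])
go([.5662,.0064,.026],Rg)"
```

```text
turn deg 0.2 row [ 0.     -0.0005  0.0004] [ 0.003  0.013 -0.663]
turn deg 179.8 row [-0.0008 -0.     -0.4996] [ 0.003  0.013 -0.663]
j [ 0.0079  0.3167 -0.2923  0.9652 -0.0001  2.4294] pos [0.5658 0.0044 0.1254] F [-0.4486  0.2591 -0.5723] open 0.08540754565307228 t 13.0
```

Emit:
{"fn": "arm_command", "kwargs": {
  "targets": [
    [[0,-0.0005,0.0004,0.003,0.013,-0.2,1],[0,-0.0005,0.0004,0.003,0.013,-0.4,1],[0,-0.0005,0.0004,0.003,0.013,-0.55,1],[0,-0.0005,0.0004,0.003,0.013,-0.63,1],[0,-0.0005,0.0004,0.003,0.013,-0.663,1]]
  ]
}}

```text
clock: 13.5
eef_pos: [0.5653, 0.0067, 0.0245]
orientation: [-2.938, -1.111, 0.004]
wrist_force: [-0.1, -0.5, -0.4]
opening: 0.0852
grip_force: 0.0
```

Emit:
{"fn": "arm_command", "kwargs": {
  "targets": [
    [[0,0,0,0,0,0,0.3],[0,0,0,0,0,0,0],[0,0,0,0,0,0,-0.3],[0,0,0,0,0,0,-0.4],[0,0,0,0,0,0,-0.5]]
  ]
}}

```text
clock: 14.0
eef_pos: [0.5665, 0.0073, 0.026]
orientation: [-2.938, -1.112, -0.0]
wrist_force: [0.4, 0.8, 0.1]
opening: 0.0217
grip_force: 0.0
```

Emit:
{"fn": "arm_command", "kwargs": {
  "targets": [
    [[0,0,0,0,0,0,-0.6],[0,0,0,0,0,0,-0.7],[0,0,0,0,0,0,-1],[0,0,0,0,0,0,-1],[0,0,0,0,0,0,-1]]
  ]
}}

```text
clock: 14.5
eef_pos: [0.5667, 0.007, 0.0261]
orientation: [2.938, 1.112, 0.0]
wrist_force: [0.4, -2.4, 6.2]
opening: 0.013
grip_force: 59.3
```

```bash
python3 -c "
from shot import *
Rg=tool([0,0,-1],[np.cos(-.848),np.sin(-.848),0])
go([.5662,.0064,.026],Rg); print(robot.sense()['torque'])"
```

```text
turn deg 0.1 row [ 0.0001  0.     -0.0001] [-0.003 -0.004 -0.   ]
turn deg 180.0 row [-0.0001  0.0001  0.4999] [-0.003 -0.004 -0.   ]
j [ 0.0126  0.4157 -0.405   0.7498 -0.0005  2.4305] pos [0.5667 0.007  0.0261] F [ 0.41   -2.4281  6.1857] open 0.012993447825532762 t 14.5
[-0.3946 -0.034  -0.0061]
```

Emit:
{"fn": "arm_command", "kwargs": {
  "targets": [
    [[0,0,0,0,0,0.1,-1],[0,0,0,0,0,0.25,-1],[0,0,0,0,0,0.45,-1],[0,0,0,0,0,0.65,-1],[0,0,0,0,0,0.8,-1]]
  ]
}}

```text
clock: 15.0
eef_pos: [0.5654, 0.0076, 0.1462]
orientation: [-2.937, -1.112, 0.003]
wrist_force: [0.2, 0.1, -3.8]
opening: 0.0131
grip_force: 59.3
```

Emit:
{"fn": "arm_command", "kwargs": {
  "targets": [
    [[0,0,0.015,-0.05,-0.15,0,-1],[0,0,0.035,-0.12,-0.35,0,-1],[0,0,0.055,-0.2,-0.6,0,-1],[0,0,0.075,-0.27,-0.8,0,-1],[0,0,0.09,-0.33,-1,0,-1]]
  ]
}}

```text
clock: 15.5
eef_pos: [0.5146, -0.1433, 0.1443]
orientation: [-2.505, -1.892, 0.004]
wrist_force: [0.6, -0.3, -3.3]
opening: 0.0131
grip_force: 59.1
```

Emit:
{"fn": "arm_command", "kwargs": {
  "targets": [
    [[0,0,0.018,-0.06,-0.2,0,-1],[0,0,0.036,-0.13,-0.45,0,-1],[0,0,0.05,-0.2,-0.7,0,-1],[0,0,0.0575,-0.27,-0.9,0,-1],[0,0,0.0575,-0.36,-1,0,-1]]
  ]
}}

```text
clock: 16.0
eef_pos: [0.4614, -0.2945, 0.1443]
orientation: [-2.131, -2.306, 0.002]
wrist_force: [-0.0, 0.4, -3.9]
opening: 0.0129
grip_force: 59.1
```

```bash
cat > bed.py <<'E'
from shot import *
yaw=.0786; M=np.array([.4615,-.3105]); yb=np.array([-np.sin(yaw),np.cos(yaw)]); Rb=tool([0,0,-1],[np.cos(yaw),np.sin(yaw),0])
B=np.r_[M+.0009*yb,.085]
E
python3 -c "
from bed import *
go(B,Rb); print(robot.sense()['torque'])"
```

```text
turn deg 0.1 row [-0.     -0.0003 -0.0001] [-0.    -0.101 -0.395]
turn deg 180.0 row [ 0.0005 -0.      0.4999] [-0.    -0.101 -0.395]
j [-0.5674  0.2678 -0.3128  0.9918 -0.001   0.9244] pos [ 0.4614 -0.2945  0.1443] F [-0.0328  0.4147 -3.896 ] open 0.012948694875346856 t 16.0
[-0.0031 -0.0247  0.0437]
```

Emit:
{"fn": "arm_command", "kwargs": {
  "targets": [
    [[0,-0.0003,0,0,-0.05,-0.1,-1],[0,-0.0003,0,0,-0.101,-0.2,-1],[0,-0.0003,0,0,-0.101,-0.32,-1],[0,-0.0003,0,0,-0.101,-0.395,-1],[0,-0.0003,0,0,-0.101,-0.395,-1]]
  ]
}}

```text
clock: 16.5
eef_pos: [0.4608, -0.3062, 0.0835]
orientation: [-2.128, -2.306, 0.001]
wrist_force: [-0.5, -0.5, -3.1]
opening: 0.0131
grip_force: 59.0
```

```bash
python3 - <<'E'
from bed import *
go(B,Rb); shot("w5"); d=np.load("w5.npz"); T,K=d["T"],d["K"]
zt=d["eef"][2]-.026+.011; c=d["eef"][:2]-.0009*yb
h=[np.r_[c+s*.062*yb,zt] for s in (1,-1)]; print("expected hole px",wproj(T,K,h),"pins px",wproj(T,K,[np.r_[M+s*.062*yb,.046] for s in (1,-1)]))
im=cv2.imread("pics/w5.png"); x,y=wproj(T,K,h)[0].astype(int); c=im[max(0,y-60):y+140,x-130:x+130]; print("crop origin",x-130,max(0,y-60)); cv2.imwrite("pics/w5c.png",cv2.resize(c,None,fx=3,fy=3,interpolation=cv2.INTER_CUBIC))
E
```

```text
turn deg 0.2 row [-0.0004 -0.0005 -0.0003] [ 0.004 -0.023  0.01 ]
turn deg 179.9 row [ 0.0008 -0.0006  0.4997] [ 0.004 -0.023  0.01 ]
j [-0.5867  0.3337 -0.3743  0.8667  0.0003  0.9037] pos [ 0.4608 -0.3062  0.0835] F [-0.4936 -0.4848 -3.1249] open 0.01309178677174099 t 16.5
[ 0.4608 -0.3062  0.0835] [-0.5867  0.3337 -0.3743  0.8667  0.0003  0.9037] 16.5
[[-0.0803  0.9968 -0.0031]
 [ 0.9968  0.0803  0.0024]
 [ 0.0026 -0.0029 -1.    ]]
expected hole px [[277.641  133.4138]
 [277.2348 343.9045]] pins px [[278.3575 137.7863]
 [277.8677 326.9946]]
crop origin 147 73
```

View pics/w5c.png

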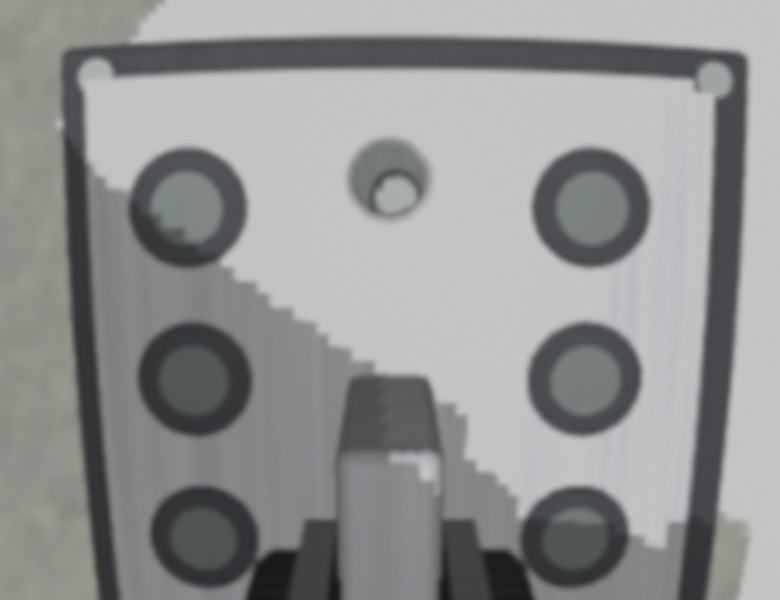

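The crop shows the +y hole centred at about (390,178), with the pin's bright tip already inside it at (395,194). A small shift to -y and +x is needed.

```bash
python3 - <<'E'
from bed import *
d=np.load("w5.npz"); T,K=d["T"],d["K"]; zt=d["eef"][2]-.026+.011
h=wback(T,K,[(277.0,132.3)],zt)[0]; p=wback(T,K,[(278.8,137.7)],.046)[0]; print(h,p,"shift",p-h,"TCP target",d["eef"]+p-h)
go(np.r_[(d["eef"]+p-h)[:2],.072],Rb)
E
```

```text
[ 0.4556 -0.2448  0.0685] [ 0.4569 -0.2486  0.046 ] shift [ 0.0013 -0.0039 -0.0225] TCP target [ 0.462  -0.3101  0.061 ]
turn deg 0.2 row [-0.0002 -0.0002 -0.0003] [ 0.003 -0.022 -0.085]
turn deg 179.9 row [ 0.0004 -0.0003  0.4997] [ 0.003 -0.022 -0.085]
j [-0.5866  0.3325 -0.3726  0.8676  0.0003  0.9037] pos [ 0.4616 -0.3067  0.0848] F [ 0.2038  0.4522 -3.7668] open 0.012843876743662382 t 16.55
```

Emit:
{"fn": "arm_command", "kwargs": {
  "targets": [
    [[-0.0002,-0.0002,-0.0003,0.002,-0.021,-0.02,-1],[-0.0002,-0.0002,-0.0003,0.002,-0.021,-0.05,-1],[-0.0002,-0.0002,-0.0003,0.002,-0.021,-0.085,-1],[-0.0002,-0.0002,-0.0003,0.002,-0.021,-0.085,-1],[-0.0002,-0.0002,-0.0003,0.002,-0.021,-0.085,-1]]
  ]
}}

```text
clock: 17.05
eef_pos: [0.4627, -0.3109, 0.0734]
orientation: [2.131, 2.304, 0.0]
wrist_force: [0.6, -0.2, -3.8]
opening: 0.0128
grip_force: 59.1
```

```bash
python3 -c "
from bed import *
go([.4618,-.3099,.062],Rb)"
```

```text
turn deg 0.2 row [0.0003 0.0003 0.0001] [-0.006  0.007 -0.076]
turn deg 180.0 row [ 0.0005 -0.0005 -0.4999] [-0.006  0.007 -0.076]
j [-0.5915  0.3458 -0.3831  0.8391 -0.0003  0.9014] pos [ 0.4627 -0.3109  0.0734] F [ 0.5687 -0.2389 -3.8068] open 0.012756523929704382 t 17.05
```

Emit:
{"fn": "arm_command", "kwargs": {
  "targets": [
    [[0,0,0,-0.003,0.004,-0.013,-1],[0,0,0,-0.003,0.004,-0.026,-1],[0,0,0,-0.003,0.004,-0.036,-1],[0,0,0,-0.003,0.004,-0.046,-1],[0,0,0,-0.003,0.004,-0.046,-1]]
  ]
}}

```text
clock: 17.55
eef_pos: [0.4622, -0.3103, 0.0663]
orientation: [2.131, 2.304, 0.0]
wrist_force: [-0.0, -0.3, -3.2]
opening: 0.0131
grip_force: 59.1
```

No contact force yet, so I continue in small steps.

Emit:
{"fn": "arm_command", "kwargs": {
  "targets": [
    [[0,0,0,0,0,-0.01,-1],[0,0,0,0,0,-0.02,-1],[0,0,0,0,0,-0.03,-1],[0,0,0,0,0,-0.03,-1],[0,0,0,0,0,-0.03,-1]]
  ]
}}

```text
clock: 18.05
eef_pos: [0.4623, -0.3104, 0.062]
orientation: [2.131, 2.304, 0.0]
wrist_force: [-0.4, 0.2, -4.7]
opening: 0.0129
grip_force: 59.1
```

Emit:
{"fn": "arm_command", "kwargs": {
  "targets": [
    [[0,0,0,0,0,-0.013,-1],[0,0,0,0,0,-0.026,-1],[0,0,0,0,0,-0.04,-1],[0,0,0,0,0,-0.053,-1],[0,0,0,0,0,-0.053,-1]]
  ]
}}

```text
clock: 18.55
eef_pos: [0.4621, -0.3102, 0.0537]
orientation: [2.132, 2.304, 0.0]
wrist_force: [-0.2, 1.0, -3.8]
opening: 0.0132
grip_force: 59.1
```

```bash
python3 -c "
from bed import *
go([.4622,-.3103,.051],Rb); print(robot.sense()['torque'])"
```

```text
turn deg 0.1 row [0.0003 0.0003 0.0001] [ 0.001 -0.    -0.018]
turn deg 180.0 row [ 0.0005 -0.0004 -0.4999] [ 0.001 -0.    -0.018]
j [-0.5911  0.3659 -0.4059  0.7966 -0.0003  0.9018] pos [ 0.4621 -0.3102  0.0537] F [-0.2021  1.0037 -3.8294] open 0.013185825876374567 t 18.55
[ 0.0124  0.0071 -0.0324]
```

Emit:
{"fn": "arm_command", "kwargs": {
  "targets": [
    [[0,0,0,0,0,-0.006,-1],[0,0,0,0,0,-0.012,-1],[0,0,0,0,0,-0.016,-1],[0,0,0,0,0,-0.018,-1],[0,0,0,0,0,-0.018,-1]]
  ]
}}

```text
clock: 19.05
eef_pos: [0.4623, -0.3104, 0.0514]
orientation: [2.131, 2.304, 0.0]
wrist_force: [-0.2, 0.5, -3.3]
opening: 0.0127
grip_force: 59.1
```

Emit:
{"fn": "arm_command", "kwargs": {
  "targets": [
    [[0,0,0,0,0,-0.003,-1],[0,0,0,0,0,-0.006,-1],[0,0,0,0,0,-0.008,-1],[0,0,0,0,0,-0.008,-1],[0,0,0,0,0,-0.008,-1]]
  ]
}}

```text
clock: 19.55
eef_pos: [0.4625, -0.3105, 0.051]
orientation: [2.131, 2.304, 0.0]
wrist_force: [-1.5, 1.4, 5.8]
opening: 0.013
grip_force: 60.4
```

It's home at the expected height with a light touch. I release it and lift away.

Emit:
{"fn": "arm_command", "kwargs": {
  "targets": [
    [[0,0,0,0,0,0.003,-0.6],[0,0,0,0,0,0.003,-0.3],[0,0,0,0,0,0.003,0.2],[0,0,0,0,0,0.003,0.6],[0,0,0,0,0,0.003,0.6]]
  ]
}}

```text
clock: 20.05
eef_pos: [0.4624, -0.3105, 0.0506]
orientation: [2.131, 2.304, 0.0]
wrist_force: [-0.2, -0.2, -0.6]
opening: 0.0684
grip_force: 0.0
```

Emit:
{"fn": "arm_command", "kwargs": {
  "targets": [
    [[0,0,0,0,0,0.1,0.6],[0,0,0,0,0,0.3,0.6],[0,0,0,0,0,0.55,0.6],[0,0,0,0,0,0.8,0.6],[0,0,0,0,0,1,0.6]]
  ]
}}

```text
clock: 20.55
eef_pos: [0.4627, -0.3106, 0.2029]
orientation: [2.13, 2.303, 0.001]
wrist_force: [0.9, -0.1, 0.5]
opening: 0.0687
grip_force: 0.0
```

```bash
python3 - <<'E'
from bed import *
shot("w6"); d=np.load("w6.npz"); T,K=d["T"],d["K"]; g=cv2.imread("pics/w6.png",0)
print("corners px if home",wproj(T,K,[np.r_[M+sy*.08*yb+sx*.05*np.array([yb[1],-yb[0]]),.036] for sx,sy in ((-1,1),(1,1),(1,-1),(-1,-1))]))
print("hole px",wproj(T,K,[np.r_[M+s*.062*yb,.036] for s in (1,-1)]))
c=wproj(T,K,[np.r_[M,.036]])[0].astype(int)
s=g.astype(int)
for r in (c[1]-60,c[1]+40): print(r,[x for x in range(c[0]-110,c[0]+110) if abs(s[r,x+1]-s[r,x-1])>35])
for col in (c[0]-25,c[0]+25): print("col",col,[y for y in range(60,330) if abs(s[y+1,col]-s[y-1,col])>35])
print(robot.sense()["wrist_force"],robot.sense()["opening"])
E
```

```text
[ 0.4627 -0.3106  0.2029] [-0.5911  0.2424 -0.207   1.1168 -0.0003  0.9018] 20.55
[[-0.0778  0.997   0.0037]
 [ 0.997   0.0778 -0.0028]
 [-0.0031  0.0035 -1.    ]]
corners px if home [[222.1833 106.0951]
 [327.9628 105.8318]
 [322.7141 262.0259]
 [228.2508 262.2478]]
hole px [[275.0987 123.9836]
 [275.4247 246.8262]]
127 [202, 203, 204, 211, 212, 230, 231, 250, 251, 269, 278, 281, 282, 300, 301, 320, 321, 322, 342, 343, 344, 350, 351, 352]
227 [207, 208, 209, 215, 216, 338, 339, 346, 347]
col 250 [91, 92, 105, 106, 223, 238, 250, 251, 263, 264, 267, 268, 269]
col 300 [91, 92, 105, 106, 263, 264, 267, 268, 269]
[ 1.8649 -0.137   3.7871] 0.06829115190735985
```

```bash
python3 -c "
from workcell import robot
print(robot.hand_in())"
```

```text
the job is handed in; nothing more can be done
None
```

I laid the plate flat on the mat and let go, then took it by the handle and lowered it over both pins. It touched at the expected home height with about 9 N. I released it, backed the arm clear and handed the job in at about 20.6 s of the 72 s; no verdict came back.

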